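Free the stop knob and hold the chopper's dial on its pulse position

ROBOT

A 7-joint arm with a two-finger parallel gripper is mounted at the origin on a cart in front of the work surface, level with it; the furniture and walls round the work are solid. World frame = base frame: x ahead of the robot, y to its left, z up, the work surface at z = 0. Lengths are in m, angles in rad, forces in N, time in s.
With the tool pointing down it reaches from about 0.425 to 0.875 m from the base axis. Payload 4.7 kg.
Tool frame: the origin (TCP) lies on the centre line of the jaws, within the pads' length; the fingertips stand ctrl.tcp_to_tips ahead of it and the grasp point (between the pads) lies 2 mm behind it (ctrl.tcp_to_tips is the distance from the TCP to the fingertips, in m); z points along the fingers, y is the line along which they close (so a half turn about z gives the same grasp; the last joint's range is limited). The gripper opens to 87 mm and grips with 3 to 60 N. Pads are 19 mm wide; open, the fingers measure 117 mm over their backs; the gripper's body (75 mm by 190 mm) begins 51 mm behind the grasp point.
Start: joints at [1.339, 0.321, -0.07, 1.45, 0.023, 1.371, -0.057], TCP at [0.158, -0.63, 0.24] pointing down, gripper open.
Joint ranges: [-2.86, 2.86], [-0.3, 2.09], [-1.38, 1.24], [0.06, 2.45], [-1.56, 4.7], [0.09, 2.05], [-2.69, 2.69]. Speed limits (rad/s): [2.57, 2.57, 3.14, 3.14, 3.14, 3.14, 3.14].

INTERFACE

Orientations are given as a rotation vector (axis times angle).
In Python, from bench import ctrl, optics, close_job gives the robot as it stands.
- The arm moves only by the shell command python3 -m inch 'ROWS' [OPENING] [FORCE]. ROWS is JSON, a list of rows, each a list of 2 entries, a list of its own where there are three numbers: the shift along the tool's x, y, z in mm, then the turn, a rotation vector about the tool's x, y, z in degrees. In form: [[[x, y, z], [ax, ay, az]], ...]. A call has exactly 10 rows; each row shifts and turns the commanded pose from where the row before left it, along the tool's axes as they then stand; what a row does not reach is not made up. A row lasts 1/10 s, in which the tool goes at most 50 mm and 8.59 degrees, less where a joint would pass 70% of its speed; a pose out of reach is approached as far as the arm can. A call is refused whole if a number of a shift passes 50 or a number of a turn 8.59, either way. A call with a gripper value outside its range is refused whole. OPENING is the closure, from 0 (fully open) to 1 (shut), set as the call begins (- or left out, the last holds). The fingers move at their own pace and stop on an object; FORCE is the grip in N (left out, the last holds). Time passes only in rows, so rows that do not move let the fingers close, or fill a call up. It gives the time, the measured TCP pose, the force and the opening at its end, in the units of the state.
- ctrl.get_state(): the state, without advancing time (a new reading comes with each control period).
- optics.get_image(name): name is "scene" or "top"; returns a dict with "image" (420x560x3 uint8, red, green, blue), "fx", "fy", "cx", "cy" (pixels), "R" (3x3) and "t" (3): a world point X has camera coordinates R X + t. Camera axes: x right, y down, z forward; pixel columns grow to the right and rows downward; lengths in m; the calibration is good to about 2 mm. A picture is of the moment at which its call begins. There is no depth.
- close_job(): hands the job in, once; it reports no verdict.
The state is a dict: "time": time; "joint_positions": joint angles; "qd": joint speeds; "joint_torque": joint torques, N m; "position": TCP position; "tool_rot": TCP orientation; "ft_force": force on the tool from outside, world axes, zero at the start; "torque": the same for the moment, N m; "grip_width": opening from 0.0 (shut) to 1.0 (fully open).
Only numpy, scipy, OpenCV 4.12 (cv2) and the standard library are available. Lean on these libraries where they do the work, as an engineer would, in place of code of your own. Each camera call takes 0.05 s, during which the arm holds its last target. There are 200 camera calls.

TASK

Get the small food chopper ready and pulse it: pull its mushroom-shaped stop knob straight up until it clicks and stays out, and only then turn the bar-shaped dial clockwise (seen from above), against its spring, past the first two clicks to the third and last position. Finish while still holding the dial with the fingers at that third position, without letting go, with the stop knob still out and the mug, lemon and tin left where they are.

Things in the scene. Friction and masses are not known exactly. Their poses are not given: they have to be found in the camera images.
- chopper: Small white food chopper, fixed, 262 mm deep (x), 236 mm wide (y). Origin on the worktop under it; x to its back, y to its left, z up. Solid front deck, top 70 mm high, from x = -122 to 0 mm, with the two controls at x = -70, y = +60 and -60 mm; dial and stop knob may be either way round. Behind: clear bowl with white lid, radius 63 mm about x = 60, y = 0, top 149 mm high.
- dial_grip (a point): On the axis of the black bar dial, 32 mm above the deck (102 above the worktop), where to grip. Turns with it: x along the bar to its pointer end, z up. Bar 48 mm long (x), 14 thick (y), from 10 to 44 mm above the deck; round foot below it 52 mm wide, top 10 mm above the deck; flat plate with four ticks (biggest: third position). At rest the bar points 0.6 rad anticlockwise of the chopper's x.
- dial (a joint): Turn of the dial, rad: 0 at rest, growing clockwise seen from above, hard end stop at 1.27. Clicks: it snaps over ridges near 0.2, 0.6 and 1.0 into the positions 0.4, 0.8 and 1.2 (third and last; one grasp can turn it so far). A spring pulls back with 0.09 Nm at rest to 0.15 at the third; the ridges add or take about 0.04 Nm, too little to hold it: let go, it returns to 0.
- stop_knob_grip (a point): On the axis of the black mushroom-shaped stop knob, half way up its round head, 26 mm above the deck (96 above the worktop) when in; moves up with it. Axes parallel to the chopper's. Head 36 mm wide, 18 to 37 mm above the deck when in, on an 18 mm steel stem; steel collar round the stem 29 mm wide, 9 mm high.
- stop_knob (a joint): How far the stop knob is pulled up, m: 0 in, hard stop at 0.014. A light spring holds it in with 1 to 1.5 N; between 5 and 9 mm a ridge raises the pull to 5 or 6 N, then it snaps over at about 11 mm and, when let go, stays out at about 0.012. Pushing down on it with 2 to 3 N or more sends it in again.
- overhead (a point): A fixed mark in the air: wall cabinets and, to the right, a microwave hang beyond (x) and above (z) about this point along the whole worktop; elbow and wrist must swing clear of them. Axes are the world's.
- mug: Mug, teal above and cream below, 78 x 113 x 101 mm, standing loose to the left of the chopper; origin at the centre of its underside. A bystander.
- lemon: Yellow lemon, 78 x 55 x 56 mm, lying loose to the right of the chopper; origin at its underside. A bystander.
- tin: Low gold-coloured tin, 86 mm diameter, 40 mm high, loose to the right of the chopper, farther back than the lemon; origin at the centre of its underside. A bystander.

How it is judged:
By the outcome, as a careful person would: the job done as asked, in the order asked, and still so for the second after the job is handed in, while the arm keeps its last pose, push and grip.
It also fails if it takes over 48 s, if anything falls off the work surface, if the arm or the gripper's body presses on something with over 40 N, if the wrist force passes 120 N, or if a joint passes its speed limit or range.

## Working session

There is one attempt and no reset: what is moved stays moved. The work goes in short steps, Python scripts to look and compute and a shell command to move; the robot and the scene stay as the last step left them, time stands still between calls to the robot, and variables do not carry over. Pictures are saved under pics/ and viewed, on a budget of 10 in all, crops included, one or two more only if the job needs it, and the job is handed in when it is done.

```bash
ls; mkdir -p pics
python3 - <<'E'
from bench import ctrl, optics
import cv2, numpy as np
s=ctrl.get_state(); print(s, ctrl.tcp_to_tips)
for n in("scene","top"):
    d=optics.get_image(n); cv2.imwrite(f"pics/{n}0.png",d["image"][:,:,::-1]); np.savez(f"{n}0.npz",**d)
    print(n,d["fx"],d["cx"],d["cy"],d["R"],d["t"], -np.array(d["R"]).T@d["t"])
E
```

```text
pics
{'time': 0.0, 'joint_positions': array([ 1.33910206,  0.32180534, -0.07009164,  1.45165564,  0.02260451,
        1.37076873, -0.05692869]), 'qd': array([-1.76616544e-03, -7.87249197e-04, -2.42299610e-04, -9.38076127e-04,
        9.57251954e-05,  1.31987492e-03, -5.36986670e-04]), 'joint_torque': array([ 7.38175856e-06, -4.91300368e+01, -4.04548701e-01, -3.12524021e+01,
       -6.41582161e-02,  4.39174077e-02,  1.63275818e-04]), 'position': array([ 0.15799634, -0.62998646,  0.2384827 ]), 'tool_rot': array([-3.11608832e+00, -3.84912161e-01,  5.08858044e-04]), 'ft_force': array([ 0.3988007 , -0.902166  , -0.40343717]), 'torque': array([-0.02347936, -0.00652171,  0.0300025 ]), 'grip_width': 0.9993502319493456} 0.017
scene 466.6934597834201 279.12393453961766 225.04014269381292 [[ 0.8252913  -0.56470417  0.00186507]
 [-0.41795236 -0.61303405 -0.6704514 ]
 [ 0.37975005  0.5525382  -0.74195111]] [-0.37819922  0.51340907  1.06489564] [ 0.12231088 -0.48722895  1.13502169]
top 384.38831071821534 283.97736769830817 210.53060421039842 [[-0.01946057 -0.99941216  0.02822455]
 [-0.99279167  0.01597709 -0.11878312]
 [ 0.11826234 -0.03033269 -0.99251899]] [0.18275884 0.58047808 1.18565358] [0.43963222 0.20934112 1.2405764 ]
```

View pics/scene0.png

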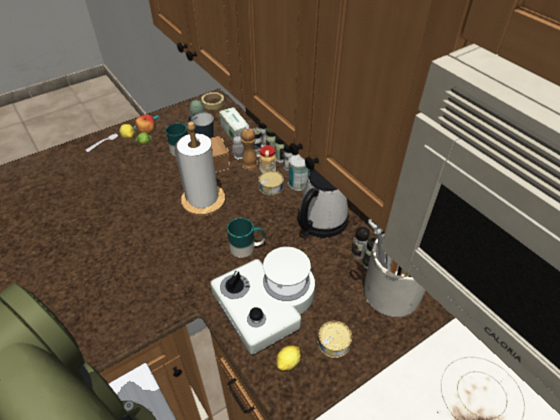

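View pics/top0.png

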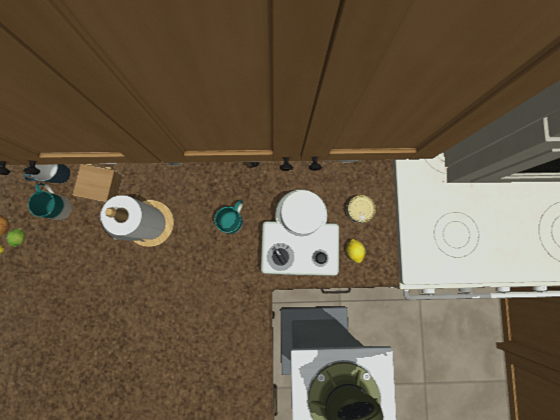

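The chopper is seen in both views. In the top view the dial is on the left (about 280,257) and the stop knob on the right (about 321,258). The lemon is at 356,251 and the tin at 361,208. I'll measure next.

```bash
cat > h.py <<'E'
import numpy as np, cv2
from bench import ctrl, optics
def ray(d,u,v):
    K=np.array([(u-d["cx"])/d["fx"],(v-d["cy"])/d["fy"],1.]); R=np.array(d["R"])
    return -R.T@np.array(d["t"]), R.T@K
def onz(d,u,v,z):
    c,r=ray(d,u,v); return c+r*(z-c[2])/r[2]
def tri(obs):
    A=np.zeros((3,3));b=np.zeros(3)
    for d,u,v in obs:
        c,r=ray(d,u,v); r=r/np.linalg.norm(r); P=np.eye(3)-np.outer(r,r); A+=P;b+=P@c
    return np.linalg.solve(A,b)
def proj(d,X):
    p=np.array(d["R"])@X+np.array(d["t"]); return d["fx"]*p[0]/p[2]+d["cx"],d["fy"]*p[1]/p[2]+d["cy"]
E
python3 - <<'E'
from h import *
T=dict(np.load("top0.npz"));S=dict(np.load("scene0.npz"))
for d,n,box in((T,"top",(250,180,380,285)),(S,"scene",(200,240,330,360))):
    x0,y0,x1,y1=box; im=d["image"]
    hsv=cv2.cvtColor(im,cv2.COLOR_RGB2HSV)
    w=((hsv[...,2]>150)&(hsv[...,1]<40)).astype(np.uint8); w[:y0]=0;w[y1:]=0;w[:,:x0]=0;w[:,x1:]=0
    c=max(cv2.findContours(w,0,2)[0],key=cv2.contourArea); print(n,cv2.contourArea(c),cv2.approxPolyDP(c,4,True)[:,0].tolist())
    hull=np.zeros_like(w); cv2.fillPoly(hull,[cv2.convexHull(c)],1)
    k=((hsv[...,2]<70)&(hull>0)).astype(np.uint8)
    nn,l,st,ce=cv2.connectedComponentsWithStats(k)
    for i in range(1,nn):
        if st[i,4]>15: print(st[i],ce[i])
a=cv2.resize(T["image"][215:285,250:350],None,fx=6,fy=6,interpolation=cv2.INTER_CUBIC)
b=cv2.resize(S["image"][255:355,205:325],None,fx=5,fy=5,interpolation=cv2.INTER_CUBIC)
cv2.imwrite("pics/ca.png",a[:,:,::-1]);cv2.imwrite("pics/cb.png",b[:,:,::-1])
E
```

```text
top 5174.5 [[291, 192], [279, 203], [277, 221], [263, 224], [262, 271], [336, 274], [338, 226], [325, 223], [326, 209], [318, 196], [305, 190]]
[266 208  10  13  45] [272.51111111 215.46666667]
[273 249  15  16 151] [279.49668874 256.33774834]
[315 252  12  12  83] [320.04819277 257.25301205]
scene 6276.0 [[296, 248], [279, 247], [262, 264], [255, 259], [211, 281], [251, 346], [297, 323], [300, 316], [294, 307], [312, 293], [309, 260]]
[226 272  18  21 250] [234.412 283.952]
[250 308  13  13 142] [255.82394366 314.14084507]
```

View pics/ca.png

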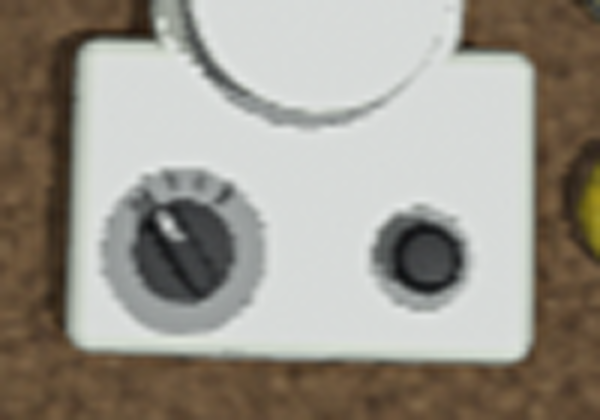

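View pics/cb.png

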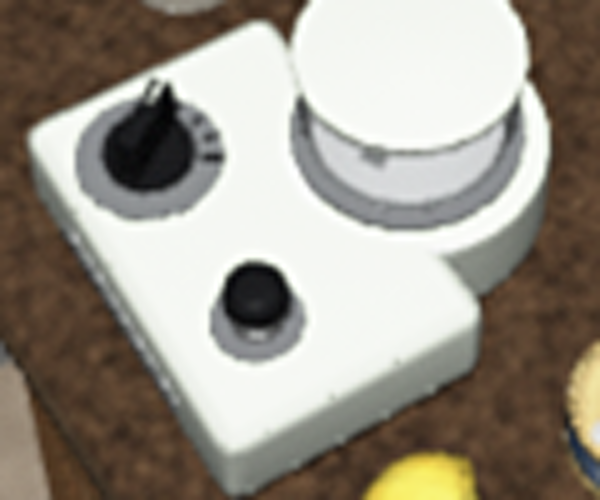

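The crops show the dial's plate centred at about (183,250)/6 in the top crop. The bar points up-left, and the biggest tick is at the upper right. The knob head is at (427,257)/6, and at (257,294)/5 in the scene crop.

Run:
```python
from h import *
T=dict(np.load("top0.npz"));S=dict(np.load("scene0.npz"))
def f(x0,y0,s,u,v): return (u+.5)/s-.5+x0,(v+.5)/s-.5+y0
ft=lambda u,v:f(250,215,6,u,v); fs=lambda u,v:f(205,255,5,u,v)
kt=ft(427,257);ks=fs(257,294)
print("knob head top z.10",onz(T,*kt,.103),"scene",onz(S,*ks,.101),"tri",tri([(T,*kt),(S,*ks)]))
pt=ft(183,250);ps=fs(150,157)
print("plate top",onz(T,*pt,.072),"scene",onz(S,*ps,.072),"tri",tri([(T,*pt),(S,*ps)]))
# collar/plate of knob: scene grey 258,315 ; top 421,258
print("collarplate top",onz(T,*ft(421,258),.072),"scene",onz(S,*fs(258,318),.072))
print("lid top",onz(T,*ft(0,0),.149)[:2])
for n,c in(("FL",(68,352)),("FR",(528,360)),("BR",(533,52)),("BL",(80,38))): print(n,onz(T,*ft(*c),.07))
for n,c in(("FL",(30,140)),("FR",(238,460)),("BR",(478,318)),("BL",(265,20))): print(n,onz(S,*fs(*c),.07))
# lid circle
g=(cv2.cvtColor(T["image"],cv2.COLOR_RGB2HSV));
```

```text
knob head top z.10 [0.4343132  0.06889464 0.103     ] scene [0.43136574 0.06543326 0.101     ] tri [0.43367885 0.0682233  0.09529454]
plate top [0.44006882 0.18809431 0.072     ] scene [0.43802769 0.18711806 0.072     ] tri [0.43940785 0.18835141 0.06958723]
collarplate top [0.43372702 0.06811824 0.072     ] scene [0.4327444  0.06851453 0.072     ]
lid top [0.55964389 0.2742689 ]
FL [0.39047977 0.24656538 0.07      ]
FR [0.38172204 0.01542508 0.07      ]
BR [0.53712179 0.00724149 0.07      ]
BL [0.54821069 0.23851761 0.07      ]
FL [0.38959465 0.23556768 0.07      ]
FR [0.38171301 0.00705072 0.07      ]
BR [0.52802143 0.00492116 0.07      ]
BL [0.54229936 0.23311756 0.07      ]
```

Both views agree: the knob is at (0.4335, 0.068) and the dial at (0.439, 0.188). They are 120 mm apart, and the chopper's yaw is about -0.0475 rad. I'll move over the knob with translations first, then turn.

```bash
cat >> h.py <<'E'
from scipy.spatial.transform import Rotation as Ro
def go(target,yaw=None,p=None):
    """total shift (mm) in current tool axes, and turn (deg) to tool-down at yaw, in tool axes"""
    s=ctrl.get_state(); R=Ro.from_rotvec(s["tool_rot"]); p=s["position"] if p is None else p
    d=R.inv().apply(np.array(target)-p)*1000
    x=R.as_matrix()[:,0]; print("yaw",np.arctan2(x[1],x[0]).round(4),"pos",s["position"].round(4),"shift",d.round(1),end=" ")
    if yaw is not None:
        G=Ro.from_euler("z",yaw)*Ro.from_euler("x",np.pi); print("turn",np.degrees((R.inv()*G).as_rotvec()).round(2),end=" ")
    print("q",s["joint_positions"].round(2),"f",s["ft_force"].round(1),"tq",s["torque"].round(2),"w",round(s["grip_width"],3),"t",s["time"])
E
python3 -c "
from h import *
go([.40,-.35,.24]); go([.4335+.158-.40,.068-.63+.35,.24])"
```

```text
yaw 0.2459 pos [ 0.158  -0.63    0.2386] shift [ 302.9 -212.7   -1.1] q [ 1.34  0.32 -0.07  1.45  0.02  1.37 -0.06] f [-0.3 -0.6 -0.4] tq [-0.01 -0.01  0.03] w 0.998 t 0.1
yaw 0.2459 pos [ 0.158  -0.63    0.2386] shift [ 134.2 -397.3   -0.8] q [ 1.34  0.32 -0.07  1.45  0.02  1.37 -0.06] f [-0.3 -0.6 -0.4] tq [-0.01 -0.01  0.03] w 0.998 t 0.1
```

```bash
python3 -m inch '[[[30,-21,0],[0,0,0]],[[30,-21,0],[0,0,0]],[[30,-21,0],[0,0,0]],[[30,-21,0],[0,0,0]],[[30,-21,0],[0,0,0]],[[30,-21,0],[0,0,0]],[[30,-21,0],[0,0,0]],[[30,-21,0],[0,0,0]],[[30,-21,0],[0,0,0]],[[30,-21,0],[0,0,0]]]' 0 40
python3 -m inch '[[[14,-40,0],[0,0,0]],[[14,-40,0],[0,0,0]],[[14,-40,0],[0,0,0]],[[14,-40,0],[0,0,0]],[[14,-40,0],[0,0,0]],[[14,-40,0],[0,0,0]],[[14,-40,0],[0,0,0]],[[14,-40,0],[0,0,0]],[[13,-38,0],[0,0,0]],[[9,-39,0],[0,0,0]]]'
python3 -c "
from h import *
go([.4335,.068,.18],3.094)"
```

```text
time: 1.1
position: [0.3986, -0.3524, 0.2392]
tool_rot: [-3.118, -0.385, 0.001]
ft_force: [0.6, -0.2, 0.3]
grip_width: 0.997
time: 2.1
position: [0.4312, 0.0656, 0.2394]
tool_rot: [3.118, 0.385, 0.0]
ft_force: [0.4, 0.7, -0.2]
grip_width: 1.002
yaw 0.246 pos [0.4312 0.0656 0.2394] shift [ 2.8 -1.8 59.4] turn [ 2.0000e-02  3.0000e-02 -1.6318e+02] q [ 0.65 -0.15 -0.77  1.92 -0.11  1.33 -1.42] f [ 0.4  0.7 -0.2] tq [-0.01 -0.01 -0.05] w 1.002 t 2.1
```

```bash
python3 -m inch '[[[0,0,0],[0,0,-8.2]],[[0,0,0],[0,0,-8.2]],[[0,0,0],[0,0,-8.2]],[[0,0,0],[0,0,-8.2]],[[0,0,0],[0,0,-8.2]],[[0,0,0],[0,0,-8.2]],[[0,0,0],[0,0,-8.2]],[[0,0,0],[0,0,-8.2]],[[0,0,0],[0,0,-8.2]],[[0,0,0],[0,0,-8.2]]]'
python3 -m inch '[[[0,0,0],[0,0,-8.2]],[[0,0,0],[0,0,-8.2]],[[0,0,0],[0,0,-8.2]],[[0,0,0],[0,0,-8.2]],[[0,0,0],[0,0,-8.2]],[[0,0,0],[0,0,-8.2]],[[0,0,0],[0,0,-8.2]],[[0,0,0],[0,0,-8.2]],[[0,0,0],[0,0,-8]],[[0,0,0],[0,0,-7.4]]]'
python3 -c "
from h import *
go([.4335,.068,.14],3.094)"
```

```text
time: 3.1
position: [0.431, 0.0638, 0.2392]
tool_rot: [-2.093, -2.342, 0.001]
ft_force: [-0.0, -0.2, -0.1]
grip_width: 1.001
time: 4.1
position: [0.4311, 0.0638, 0.2392]
tool_rot: [-0.071, -3.14, 0.0]
ft_force: [0.0, 0.1, 0.6]
grip_width: 1.001
yaw 3.0963 pos [0.4311 0.0638 0.2392] shift [-2.3  4.3 99.2] turn [-0.01 -0.04  0.13] q [ 0.39 -0.14 -0.54  1.93 -0.07  1.33  1.39] f [0.  0.1 0.6] tq [ 0.14 -0.14 -0.03] w 1.001 t 4.1
```

```bash
python3 -m inch '[[[-2,4,5],[0,0,0]],[[0,0,12],[0,0,0]],[[0,0,14],[0,0,0]],[[0,0,14],[0,0,0]],[[0,0,14],[0,0,0]],[[0,0,14],[0,0,0]],[[0,0,14],[0,0,0]],[[0,0,12],[0,0,0]],[[0,0,0],[0,0,0]],[[0,0,0],[0,0,0]]]'
python3 - <<'E'
from h import *
go([.4335,.068,.095],3.094)
for n in("scene","top"):
    d=optics.get_image(n); im=d["image"]
    x0,y0,x1,y1=(195,200,335,360) if n=="scene" else (240,180,390,290)
    c=im[y0:y1,x0:x1]; cv2.imwrite(f"pics/{n}1.png",cv2.resize(c,None,fx=4,fy=4,interpolation=cv2.INTER_CUBIC)[:,:,::-1])
E
python3 -c "
import cv2,numpy as np
a=cv2.imread('pics/scene1.png');b=cv2.imread('pics/top1.png')
b=cv2.resize(b,None,fx=.4,fy=.4);a=cv2.resize(a,(525,600));o=np.zeros((600,800,3),np.uint8);o[:,:525]=a;o[:b.shape[0],530:530+b.shape[1]]=b[:,:270];cv2.imwrite('pics/m1.png',o)"
```

```text
time: 5.1
position: [0.4334, 0.0678, 0.1402]
tool_rot: [-0.08, -3.14, -0.0]
ft_force: [-0.2, -0.3, 0.2]
grip_width: 0.999
yaw 3.0904 pos [0.4334 0.0678 0.1402] shift [-0.1  0.2 45.2] turn [ 0.   -0.05 -0.2 ] q [ 0.38 -0.04 -0.58  2.06 -0.02  1.12  1.33] f [-0.2 -0.3  0.2] tq [ 0.06 -0.18  0.01] w 0.999 t 5.1
```

View pics/m1.png

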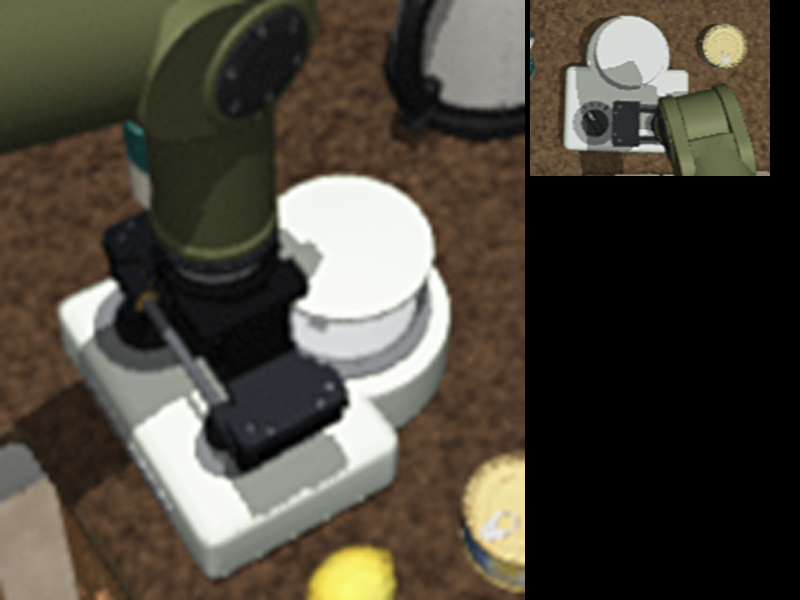

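The gripper is centred over the knob and its long side runs along the chopper's y. The body is clear of the lid. Descending and closing on the head.

```bash
python3 -m inch '[[[0,0,6],[0,0,0]],[[0,0,6],[0,0,0]],[[0,0,6],[0,0,0]],[[0,0,6],[0,0,0]],[[0,0,6],[0,0,0]],[[0,0,5],[0,0,0]],[[0,0,5],[0,0,0]],[[0,0,5],[0,0,0]],[[0,0,0],[0,0,0]],[[0,0,0],[0,0,0]]]'
python3 -m inch '[[[0,0,0],[0,0,0]],[[0,0,0],[0,0,0]],[[0,0,0],[0,0,0]],[[0,0,0],[0,0,0]],[[0,0,0],[0,0,0]],[[0,0,0],[0,0,0]],[[0,0,0],[0,0,0]],[[0,0,0],[0,0,0]],[[0,0,0],[0,0,0]],[[0,0,0],[0,0,0]]]' 1 35
python3 -c "
from h import *
go([.4335,.068,.107],3.094)"
```

```text
time: 6.2
position: [0.4336, 0.0678, 0.0955]
tool_rot: [-0.08, -3.14, 0.0]
ft_force: [-0.1, 0.1, -0.4]
grip_width: 1.002
time: 7.2
position: [0.4336, 0.0679, 0.0955]
tool_rot: [-0.08, -3.141, -0.0]
ft_force: [-0.0, 0.6, -0.3]
grip_width: 0.397
yaw 3.0907 pos [0.4336 0.0679 0.0955] shift [  0.1   0.1 -11.5] turn [ 0.01 -0.   -0.19] q [ 0.37  0.03 -0.58  2.1   0.02  1.02  1.29] f [-0.   0.6 -0.3] tq [ 0.17 -0.19  0.03] w 0.397 t 7.2
```

```bash
python3 -m inch '[[[0,0,-1],[0,0,0]],[[0,0,-1],[0,0,0]],[[0,0,-1],[0,0,0]],[[0,0,-1],[0,0,0]],[[0,0,-1],[0,0,0]],[[0,0,-1],[0,0,0]],[[0,0,-1],[0,0,0]],[[0,0,0],[0,0,0]],[[0,0,0],[0,0,0]],[[0,0,0],[0,0,0]]]'
python3 -m inch '[[[0,0,-1],[0,0,0]],[[0,0,-1],[0,0,0]],[[0,0,-1],[0,0,0]],[[0,0,-1],[0,0,0]],[[0,0,-1],[0,0,0]],[[0,0,-1],[0,0,0]],[[0,0,0],[0,0,0]],[[0,0,0],[0,0,0]],[[0,0,0],[0,0,0]],[[0,0,0],[0,0,0]]]'
```

```text
time: 8.2
position: [0.4335, 0.0679, 0.1025]
tool_rot: [-0.08, -3.14, -0.0]
ft_force: [0.2, 1.7, -1.8]
grip_width: 0.395
time: 9.2
position: [0.4336, 0.0678, 0.1085]
tool_rot: [0.08, 3.141, 0.0]
ft_force: [0.5, 1.7, -0.7]
grip_width: 0.392
```

The force reading is weaker than the ridge's 5–6 N, so I can't yet tell the grip from a slip. I'll feel for the hard stop with another 2 mm.

```bash
python3 -m inch '[[[0,0,-0.5],[0,0,0]],[[0,0,-0.5],[0,0,0]],[[0,0,-0.5],[0,0,0]],[[0,0,-0.5],[0,0,0]],[[0,0,0],[0,0,0]],[[0,0,0],[0,0,0]],[[0,0,0],[0,0,0]],[[0,0,0],[0,0,0]],[[0,0,0],[0,0,0]],[[0,0,0],[0,0,0]]]'
python3 - <<'E'
from h import *
go([.4335,.068,.107],3.094)
d=optics.get_image("scene"); c=d["image"][270:345,215:315]
cv2.imwrite("pics/k2.png",cv2.resize(c,None,fx=8,fy=8,interpolation=cv2.INTER_CUBIC)[:,:,::-1])
E
```

```text
time: 10.2
position: [0.4335, 0.0678, 0.11]
tool_rot: [-0.08, -3.14, -0.0]
ft_force: [3.6, 3.2, -11.7]
grip_width: 0.398
yaw 3.0908 pos [0.4335 0.0678 0.11  ] shift [0.  0.2 3. ] turn [ 0.01 -0.01 -0.19] q [ 0.37  0.   -0.58  2.09  0.    1.05  1.31] f [  3.6   3.2 -11.7] tq [ 0.79 -1.04  0.01] w 0.398 t 10.2
```

View pics/k2.png

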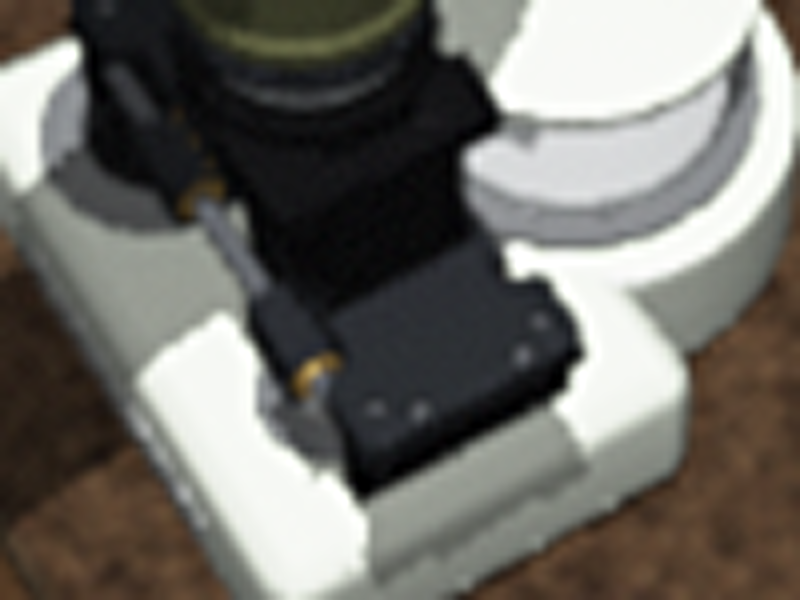

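At 14.5 mm the force rises to 11.7 N, so the knob is on its hard stop and is out. The picture shows only the gripper over it. I'll ease back 2 mm, open and lift.

```bash
python3 -m inch '[[[0,0,0.5],[0,0,0]],[[0,0,0.5],[0,0,0]],[[0,0,0.5],[0,0,0]],[[0,0,0.5],[0,0,0]],[[0,0,0],[0,0,0]],[[0,0,0],[0,0,0]],[[0,0,0],[0,0,0]],[[0,0,0],[0,0,0]],[[0,0,0],[0,0,0]],[[0,0,0],[0,0,0]]]'
python3 -m inch '[[[0,0,0],[0,0,0]],[[0,0,0],[0,0,0]],[[0,0,0],[0,0,0]],[[0,0,0],[0,0,0]],[[0,0,0],[0,0,0]],[[0,0,0],[0,0,0]],[[0,0,0],[0,0,0]],[[0,0,0],[0,0,0]],[[0,0,0],[0,0,0]],[[0,0,0],[0,0,0]]]' 0
python3 -m inch '[[[0,0,-5],[0,0,0]],[[0,0,-8],[0,0,0]],[[0,0,-10],[0,0,0]],[[0,0,-12],[0,0,0]],[[0,0,-12],[0,0,0]],[[0,0,-12],[0,0,0]],[[0,0,-8],[0,0,0]],[[0,0,-5],[0,0,0]],[[0,0,0],[0,0,0]],[[0,0,0],[0,0,0]]]'
python3 -c "
from h import *
go([.4392,.188,.18],3.694)"
```

```text
time: 11.25
position: [0.4336, 0.0679, 0.1085]
tool_rot: [0.08, 3.141, 0.0]
ft_force: [0.1, 3.0, -1.2]
grip_width: 0.398
time: 12.25
position: [0.4336, 0.0677, 0.1085]
tool_rot: [-0.08, -3.141, 0.0]
ft_force: [-0.6, 1.0, -1.1]
grip_width: 0.999
time: 13.25
position: [0.4333, 0.0677, 0.1802]
tool_rot: [-0.08, -3.14, 0.0]
ft_force: [-0.7, 0.1, -0.4]
grip_width: 0.997
yaw 3.0906 pos [0.4333 0.0677 0.1802] shift [  0.3 120.4   0.2] turn [  0.    -0.04 -34.57] q [ 0.38 -0.08 -0.57  2.01 -0.05  1.2   1.35] f [-0.7  0.1 -0.4] tq [ 0.07 -0.13 -0.03] w 0.997 t 13.25
```

```bash
python3 -m inch '[[[0,24,0],[0,0,0]],[[0,24,0],[0,0,0]],[[0,24,0],[0,0,0]],[[0,24,0],[0,0,0]],[[0,24,0],[0,0,0]],[[0,0,0],[0,0,-7]],[[0,0,0],[0,0,-7]],[[0,0,0],[0,0,-7]],[[0,0,0],[0,0,-7]],[[0,0,0],[0,0,-6.6]]]'
python3 - <<'E'
from h import *
for n,(x0,y0,x1,y1) in(("top",(240,180,390,290)),("scene",(195,220,335,360))):
    d=optics.get_image(n); np.savez(n+"3.npz",**d); c=d["image"][y0:y1,x0:x1]
    cv2.imwrite(f"pics/{n}3.png",cv2.resize(c,None,fx=4,fy=4,interpolation=cv2.INTER_CUBIC)[:,:,::-1])
go([.4392,.188,.105],3.694)
E
```

```text
time: 14.25
position: [0.4392, 0.1875, 0.1797]
tool_rot: [0.865, -3.019, -0.0]
ft_force: [0.5, 0.3, -0.2]
grip_width: 1.002
yaw -2.5882 pos [0.4393 0.1875 0.1798] shift [-0.3  0.4 74.8] turn [ 0.03 -0.08  0.05] q [ 0.26  0.03 -0.72  1.92  0.02  1.2   1.66] f [ 0.4 -0.4 -0.5] tq [ 0.13 -0.11  0.02] w 1.002 t 14.35
```

View pics/scene3.png

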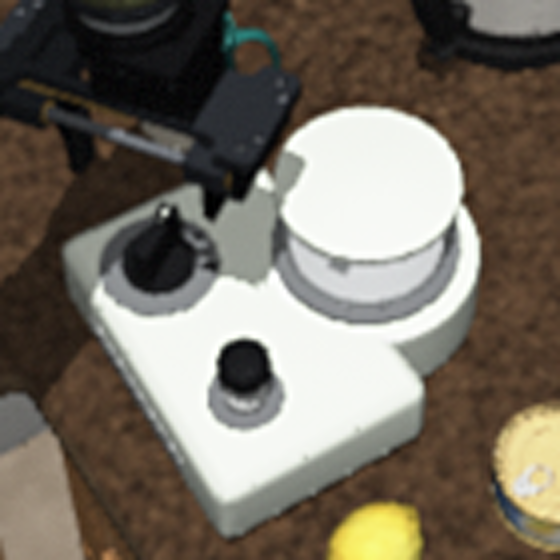

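The stop knob stands out: its steel stem shows below the head at about (245,395). The dial is clear below the gripper, with its pointer end at (165,212). Descending onto the bar.

```bash
python3 -m inch '[[[0,0,8],[0,0,0]],[[0,0,11],[0,0,0]],[[0,0,11],[0,0,0]],[[0,0,11],[0,0,0]],[[0,0,10],[0,0,0]],[[0,0,8],[0,0,0]],[[0,0,6],[0,0,0]],[[0,0,5],[0,0,0]],[[0,0,5],[0,0,0]],[[0,0,0],[0,0,0]]]'
python3 -m inch '[[[0,0,0],[0,0,0]],[[0,0,0],[0,0,0]],[[0,0,0],[0,0,0]],[[0,0,0],[0,0,0]],[[0,0,0],[0,0,0]],[[0,0,0],[0,0,0]],[[0,0,0],[0,0,0]],[[0,0,0],[0,0,0]],[[0,0,0],[0,0,0]],[[0,0,0],[0,0,0]]]' 1 30
python3 -c "
from h import *
go([.4392,.188,.105],3.694)"
```

```text
time: 15.35
position: [0.4394, 0.1875, 0.105]
tool_rot: [0.857, -3.021, -0.0]
ft_force: [0.2, -0.6, -0.7]
grip_width: 1.001
time: 16.35
position: [0.4397, 0.1876, 0.1055]
tool_rot: [0.857, -3.022, 0.0]
ft_force: [-0.8, -0.9, 0.7]
grip_width: 0.169
yaw -2.5887 pos [0.4397 0.1876 0.1055] shift [0.2 0.6 0.5] turn [-0.   -0.01  0.03] q [ 0.24  0.12 -0.73  2.    0.09  1.05  1.59] f [-0.8 -0.9  0.7] tq [ 0.11 -0.11 -0.06] w 0.169 t 16.35
```

```bash
python3 -m inch '[[[0,0,0],[0,0,0]],[[0,0,0],[0,0,2.5]],[[0,0,0],[0,0,2.5]],[[0,0,0],[0,0,2.5]],[[0,0,0],[0,0,2.5]],[[0,0,0],[0,0,2.5]],[[0,0,0],[0,0,2.5]],[[0,0,0],[0,0,2.5]],[[0,0,0],[0,0,2.5]],[[0,0,0],[0,0,0]]]' 1 50
python3 -c "
from h import *
go([.4392,.188,.105],3.694-1.2)"
```

```text
time: 17.35
position: [0.4396, 0.1877, 0.1055]
tool_rot: [0.32, -3.125, 0.0]
ft_force: [0.1, 0.2, -0.8]
grip_width: 0.157
yaw -2.9374 pos [0.4396 0.1877 0.1055] shift [0.4 0.4 0.5] turn [-0.  -0.  48.8] q [ 0.21  0.12 -0.7   2.    0.09  1.05  1.25] f [ 0.1  0.2 -0.8] tq [ 0.17 -0.09  0.16] w 0.157 t 17.35
```

```bash
python3 -m inch '[[[0,0,0],[0,0,3]],[[0,0,0],[0,0,3]],[[0,0,0],[0,0,3]],[[0,0,0],[0,0,3]],[[0,0,0],[0,0,3]],[[0,0,0],[0,0,3]],[[0,0,0],[0,0,3]],[[0,0,0],[0,0,3]],[[0,0,0],[0,0,3]],[[0,0,0],[0,0,3]]]'
python3 -m inch '[[[0,0,0],[0,0,2.5]],[[0,0,0],[0,0,2.5]],[[0,0,0],[0,0,2.5]],[[0,0,0],[0,0,2.5]],[[0,0,0],[0,0,2.5]],[[0,0,0],[0,0,2.5]],[[0,0,0],[0,0,2.5]],[[0,0,0],[0,0,1.5]],[[0,0,0],[0,0,0]],[[0,0,0],[0,0,0]]]'
python3 - <<'E'
from h import *
go([.4392,.188,.105],3.694-1.2)
ims=[]
for n,(x0,y0,x1,y1) in(("scene",(200,235,320,355)),("top",(240,185,375,285))):
    d=optics.get_image(n); np.savez(n+"4.npz",**d)
    ims.append(cv2.resize(d["image"][y0:y1,x0:x1],(400,400*(y1-y0)//(x1-x0)),interpolation=cv2.INTER_CUBIC))
o=np.zeros((400,800,3),np.uint8)
for i,a in enumerate(ims): o[:a.shape[0],400*i:400*i+400]=a
cv2.imwrite("pics/m4.png",o[:,:,::-1])
E
```

```text
time: 18.35
position: [0.4396, 0.1878, 0.1055]
tool_rot: [-0.501, -3.101, -0.0]
ft_force: [-0.2, 1.6, 0.1]
grip_width: 0.162
time: 19.35
position: [0.4397, 0.1879, 0.1055]
tool_rot: [1.003, 2.977, 0.0]
ft_force: [0.4, 0.8, -1.2]
grip_width: 0.158
yaw 2.4916 pos [0.4397 0.1879 0.1055] shift [ 0.5 -0.2  0.5] turn [ 0.02 -0.   -0.14] q [ 0.16  0.11 -0.64  2.01  0.08  1.05  0.4 ] f [ 0.4  0.8 -1.2] tq [ 0.31 -0.2   0.14] w 0.158 t 19.35
```

View pics/m4.png

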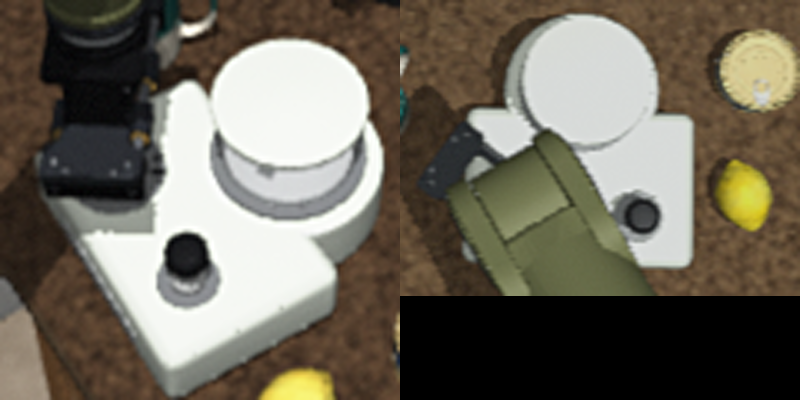

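The tool has turned 1.2 rad and still carries 0.14 Nm of spring load. The knob is still out and the bystanders are in place. The bar itself is hidden by the gripper, so I'll check its angle by feeling for the end stop, expected about 4° further on.

```bash
for i in 1; do python3 -m inch '[[[0,0,0],[0,0,0.5]],[[0,0,0],[0,0,0.5]],[[0,0,0],[0,0,0.5]],[[0,0,0],[0,0,0.5]],[[0,0,0],[0,0,0.5]],[[0,0,0],[0,0,0]],[[0,0,0],[0,0,0]],[[0,0,0],[0,0,0]],[[0,0,0],[0,0,0]],[[0,0,0],[0,0,0]]]'; python3 -c "
from h import *
go([.4392,.188,.105],2.494)"; done
python3 -m inch '[[[0,0,0],[0,0,0.5]],[[0,0,0],[0,0,0.5]],[[0,0,0],[0,0,0.5]],[[0,0,0],[0,0,0.5]],[[0,0,0],[0,0,0.5]],[[0,0,0],[0,0,0]],[[0,0,0],[0,0,0]],[[0,0,0],[0,0,0]],[[0,0,0],[0,0,0]],[[0,0,0],[0,0,0]]]'; python3 -c "
from h import *
go([.4392,.188,.105],2.494)"
```

```text
time: 20.45
position: [0.4397, 0.1878, 0.1055]
tool_rot: [-1.07, -2.954, -0.0]
ft_force: [0.8, 3.6, -1.5]
grip_width: 0.155
yaw 2.4468 pos [0.4397 0.1878 0.1055] shift [ 0.5 -0.2  0.5] turn [ 0.01 -0.01 -2.7 ] q [ 0.15  0.11 -0.64  2.01  0.08  1.05  0.36] f [ 0.8  3.6 -1.5] tq [ 0.82 -0.27  0.15] w 0.155 t 20.45
time: 21.45
position: [0.4397, 0.1878, 0.1055]
tool_rot: [1.134, 2.93, 0.0]
ft_force: [0.6, 4.3, -3.0]
grip_width: 0.154
yaw 2.4033 pos [0.4397 0.1878 0.1055] shift [ 0.5 -0.2  0.5] turn [ 0.01 -0.   -5.2 ] q [ 0.15  0.11 -0.63  2.01  0.08  1.05  0.31] f [ 0.6  4.3 -3. ] tq [ 1.16 -0.33  0.58] w 0.154 t 21.45
```

The moment jumps to 0.58 Nm between 1.25 and 1.29 rad of tool turn. That is the end stop where it should be, so the bar follows the fingers. Backing off 3.5°.

```bash
python3 -m inch '[[[0,0,0],[0,0,-0.9]],[[0,0,0],[0,0,-0.9]],[[0,0,0],[0,0,-0.9]],[[0,0,0],[0,0,-0.8]],[[0,0,0],[0,0,0]],[[0,0,0],[0,0,0]],[[0,0,0],[0,0,0]],[[0,0,0],[0,0,0]],[[0,0,0],[0,0,0]],[[0,0,0],[0,0,0]]]'
python3 - <<'E'
from h import *
go([.4392,.188,.105],2.494)
for n,(x0,y0,x1,y1) in(("scene",(190,200,370,380)),):
    d=optics.get_image(n); cv2.imwrite("pics/f.png",cv2.resize(d["image"][y0:y1,x0:x1],None,fx=3,fy=3,interpolation=cv2.INTER_CUBIC)[:,:,::-1])
E
```

```text
time: 22.45
position: [0.4397, 0.1878, 0.1055]
tool_rot: [-1.045, -2.962, -0.001]
ft_force: [1.4, 5.6, -3.1]
grip_width: 0.155
yaw 2.4631 pos [0.4397 0.1878 0.1055] shift [ 0.5 -0.1  0.5] turn [ 0.02 -0.03 -1.77] q [ 0.15  0.11 -0.64  2.01  0.08  1.05  0.37] f [ 1.4  5.6 -3.1] tq [ 1.23 -0.37  0.16] w 0.155 t 22.45
```

View pics/f.png

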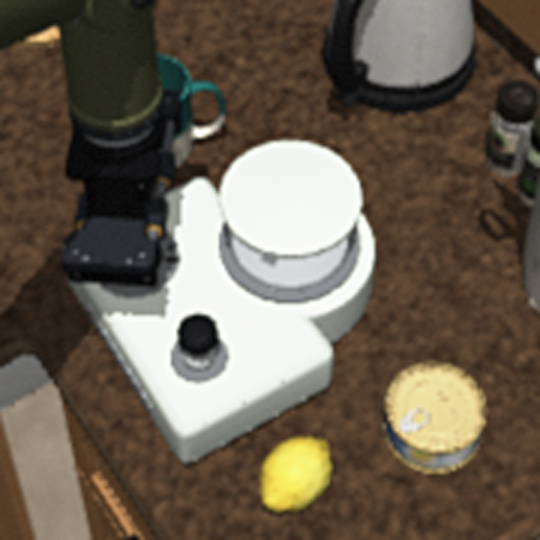

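The final view shows the knob out with its stem visible at (200,350). The lemon and tin are at their places and the gripper is on the dial. I'll check numerically that nothing has moved, then hand in.

Run:
```python
from h import *
from bench import close_job
T0=dict(np.load("top0.npz")); T1=optics.get_image("top")
def m(d,lo,hi,b):
    h=cv2.inRange(cv2.cvtColor(d["image"],cv2.COLOR_RGB2HSV),lo,hi); q=np.zeros_like(h); x0,y0,x1,y1=b; q[y0:y1,x0:x1]=h[y0:y1,x0:x1]
    M=cv2.moments(q,True); return M["m00"],round(M["m10"]/M["m00"],1),round(M["m01"]/M["m00"],1)
for n,lo,hi,b in(("mug",(80,80,20),(100,255,255),(205,190,255,245)),("lemon",(20,150,90),(35,255,255),(340,235,375,270)),("tin",(15,60,110),(30,200,255),(340,190,380,225))):
    print(n,m(T0,lo,hi,b),m(T1,lo,hi,b))
go([.4392,.188,.105],2.494)
print(close_job())
```

```text
mug (600.0, 228.2, 218.7) (601.0, 228.3, 218.8)
lemon (323.0, 355.7, 250.7) (323.0, 355.7, 250.6)
tin (625.0, 361.7, 207.8) (628.0, 361.7, 207.8)
yaw 2.4632 pos [0.4397 0.1878 0.1055] shift [ 0.5 -0.1  0.5] turn [ 0.02 -0.03 -1.77] q [ 0.15  0.11 -0.64  2.01  0.08  1.05  0.37] f [ 1.2  5.2 -3.2] tq [ 1.26 -0.33  0.11] w 0.16 t 22.55
the job is handed in; nothing more can be done
None
```

The chopper is ready and pulsed, and I handed the job in at 22.6 s, still holding the dial at its third position.

- **Stop knob:** I pulled it up to its hard stop (11.7 N at about 14.5 mm), eased back and let go. It stayed out, and its steel stem shows below the head in every later picture.
- **Dial:** I then turned the bar clockwise, went on until the end stop was felt (0.58 Nm, between 1.25 and 1.29 rad of tool turn), and backed off to about 1.23 rad. The spring still pulls on the fingers at about 0.11–0.16 Nm. The grip command is 50 N and the opening about 14 mm, which matches the bar.
- **Bystanders:** mug, lemon and tin each shifted by 0.1 pixel or less in the top view from start to finish.

**Less certain:**
- The force readings on the knob's ridge were weaker than the 5–6 N stated: 1.8 N at 7 mm. I relied on the hard stop and the pictures instead.
- The gripper hides the bar, so its angle comes from the tool turn and the end stop, not from an image.
- A side force of about 5 N and a moment of about 1.2 Nm built up at the wrist near the end. I put this down to a small offset between the grip and the dial's axis, and did not check it further.

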